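# Clip the board and offer up the instrument cover

## Robot

A 6-joint arm with a two-finger parallel gripper is mounted at the origin on the work surface. World frame = base frame: x ahead of the robot, y to its left, z up, the work surface at z = 0. Lengths are in m, angles in degrees, forces in N, time in s.
With the tool pointing down it reaches from about 0.425 to 0.925 m from the base axis. Payload 12.5 kg.
Tool frame: the origin (TCP) lies between the finger pads, 19 mm behind the fingertips; this is the grasp point; z points along the fingers, y is the direction in which the jaws open and shut (so a half turn about z gives the same grasp; the last joint's range is limited). The gripper opens to 85 mm and grips with 20 to 120 N. Pads are 22 mm wide; open, the fingers measure 114 mm over their backs; the gripper's body (76 mm by 85 mm) begins 54 mm behind the grasp point. The pads swing forward as they close: fully open they stand 13 mm farther back than shut.
Start: joints at [-74.232, 28.126, 89.318, -0, 62.55, -6.05], TCP at [0.232, -0.58, 0.25] pointing down, gripper open.
Joint ranges: [-177.58, 177.58], [-47.91, 125.51], [2.72, 160], [-65.01, 245.01], [3.68, 167.84], [-153.87, 153.87]. Speed limits (degrees/s): [127.2, 127.2, 159.86, 180, 180, 180].

## Interface

Orientations are given as [roll, pitch, yaw] about the fixed x, y, z axes, in that order (R = Rz(yaw) Ry(pitch) Rx(roll)).
In Python, from bench import observe, snapshot, camera_params, hand_in gives the robot as it stands.
- The arm moves only by the tool play_rows, never from a script. Its argument "commands" is a list of rows, each a list of 7 numbers: the turn, a rotation vector about the tool's x, y, z in rad, then the shift along the tool's x, y, z in m, then the closure, from -1 (fully open) to 1 (shut). In form: [[ax, ay, az, x, y, z, claw], ...]. A call has 1 to 20 rows; each row shifts and turns the commanded pose from where the row before left it, along the tool's axes as they then stand; what a row does not reach is not made up. A row lasts 1/8 s, in which the tool goes at most 62.5 mm and 10.7 degrees, less where a joint would pass 70% of its speed; a pose out of reach is approached as far as the arm can. A call is refused whole if a number of a shift passes 0.0625 or a number of a turn 0.188, either way. A call with a gripper value outside its range is refused whole. The fingers move at their own pace and stop on an object; "grip_force" is the grip in N (left out, the last holds). Time passes only in rows, so rows that do not move let the fingers close. It gives the time, the measured TCP pose, the force and the opening at its end, in the units of the state.
- observe(): the state, without advancing time (a new reading comes with each control period).
- snapshot(name): name is "side" or "top" or "wrist"; returns the picture (480x640x3 uint8, red, green, blue); there is no depth.
- camera_params(name): a dict with "intrinsics" (3x3 intrinsics, pixels), "view" (4x4, takes a point from world to camera coordinates). Camera axes: x right, y down, z forward; pixel columns grow to the right and rows downward; lengths in m; the calibration is good to about 2 mm. A picture is of the moment at which its call begins: read the wrist's pose just before it. camera_params takes no time and is no camera call; for the wrist camera it gives the pose at the moment of the call.
- hand_in(): hands the job in, once; it reports no verdict.
The state is a dict: "clock": time; "q": joint angles; "dq": joint speeds; "tau": joint torques, N m; "ee_pos": TCP position; "ee_rot": TCP orientation; "wrist_force": force on the tool from outside, world axes, zero at the start; "ft_torque": the same for the moment, N m; "opening": opening from 0.0 (shut) to 1.0 (fully open).
Only numpy, scipy, OpenCV 4.12 (cv2) and the standard library are available. Lean on these libraries where they do the work, as an engineer would, in place of code of your own. Each camera call takes 0.05 s, during which the arm holds its last target.

## Task

We are closing up this lab instrument: take the black spring clip from its parking stand and clip it well down onto the top edge of the upright circuit board, at about the middle, and let go of it. Then pick up the cover plate by its handle and hold it level, hovering about 15 mm clear above the four pillars with each of its holes centred over a threaded hole (either way round), and finish while still holding it there, so that I can start the screws; do not disturb the other things on the bench.

Things in the scene. Friction and masses are not known exactly. Their poses are not given: they have to be found in the camera images.
- chassis: Opened lab instrument, immovable: grey tray 160 x 120 x 22 mm, long side along its x, with four square steel pillars (16 mm, tops 80 mm above the bench) in its corners, a threaded hole in each top, and an upright green circuit board along its x through its middle. Other parts in the tray are under 32 mm high. Origin: centre of its underside on the bench, z up.
- board: The green circuit board, fixed upright in the chassis: 100 mm long (its x), 3 mm thick (its y), its free top edge 40 mm above the bench. Origin: middle of its lower edge, 34 mm below the top edge.
- board_edge (a point): Middle of the circuit board's top edge, 40 mm above the bench. x along the edge, y across the board, z up. The clip is down when its barrel meets this edge; it rides up about 3 mm as it is let go, which is fine.
- stand: Parking stand for the clip, fixed: dark foot 90 x 70 x 10 mm with an upright steel blade, 70 mm long (its x), 3 mm thick (its y), blade top 40 mm above the bench. Origin: centre of the foot's underside.
- clip: Black sprung clip like a clothes peg, 24 mm wide, 40 g, parked on the stand, jaws down, two handle arms up. Origin on its pivot (steel barrel, 8 mm diameter), 4 mm above the edge it is fully pushed onto (44 mm above the bench on stand and board). x: along pivot and edge; y: across, the way the arms are squeezed; z up. Jaws reach 18 mm below the pivot; arm tops 25 mm above it, 31 mm across.
- clip_jaw (a joint): Clip opening, rad: 0 = gripping a 3 mm edge, -0.1 = empty and shut, 0.54 = stop: arms squeezed parallel, 17 mm over them, jaws gaping 12 mm at the tips. Squeezing takes 4 to 11 N; carry with 20 to 60 N of grip, TCP about 16 mm above the pivot. Let go and the jaws spring shut (about 9 N). When squeezed the clip frame leans 0.27 rad, being the half with the +y arm.
- cover: Aluminium cover plate lying flat on the bench, 160 x 120 x 4 mm (long side along its x), 250 g, a 12 mm through hole near each corner in the same 136 x 96 mm pattern as the pillars; a black bar handle on top along its x. Origin: centre of its underside, z up. It fits either way round.
- cover_handle (a point): Centre of the cover's handle bar: 10 x 10 mm section, 80 mm long along the cover's x, on two end posts; centre 39 mm above the plate's underside, 30 mm free height under the bar; pinch it across (cover's y).
- cover_hole0 (a point): Centre of the cover's hole at its -x -y corner, at the underside: 68 mm along x and 48 mm along y from the cover's origin.
- cover_hole1 (a point): Centre of the cover's hole at its +x -y corner, at the underside: 68 mm along x and 48 mm along y from the cover's origin.
- cover_hole2 (a point): Centre of the cover's hole at its +x +y corner, at the underside: 68 mm along x and 48 mm along y from the cover's origin.
- cover_hole3 (a point): Centre of the cover's hole at its -x +y corner, at the underside: 68 mm along x and 48 mm along y from the cover's origin.
- chassis_hole0 (a point): Mouth of the 6 mm threaded hole in the pillar at the chassis's -x -y corner: 68 mm along x and 48 mm along y from the chassis origin, 80 mm above the bench.
- chassis_hole1 (a point): Mouth of the 6 mm threaded hole in the pillar at the chassis's +x -y corner: 68 mm along x and 48 mm along y from the chassis origin, 80 mm above the bench.
- chassis_hole2 (a point): Mouth of the 6 mm threaded hole in the pillar at the chassis's +x +y corner: 68 mm along x and 48 mm along y from the chassis origin, 80 mm above the bench.
- chassis_hole3 (a point): Mouth of the 6 mm threaded hole in the pillar at the chassis's -x +y corner: 68 mm along x and 48 mm along y from the chassis origin, 80 mm above the bench.
- dropper: Bystander: amber dropper bottle, 28 mm across, 75 mm tall. Origin: centre of its underside.
- driver: Bystander: screwdriver 160 mm long lying on the bench. Origin near its middle.
- tub: Bystander: open white tub 60 x 60 x 25 mm. Origin: centre of its underside.
- jar: Bystander: specimen jar, 48 mm across, 60 mm tall. Origin: centre of its underside.
Mind the look-alikes: they are no part of the job. What is meant by the cover is not blue or turquoise, and is the larger of those in its own colour.

How it is judged:
By the outcome, as a careful person would: the job done as asked, in the order asked, and still so for the second after the job is handed in, while the arm keeps its last pose, push and grip.
It also fails if it takes over 61 s, if anything falls off the work surface, if the arm or the gripper's body presses on something with over 40 N, if the wrist force passes 120 N, or if a joint passes its speed limit or range.

## Working session

There is one attempt and no reset: what is moved stays moved. The work goes in short steps, Python scripts to look and compute and a tool call to move; the robot and the scene stay as the last step left them, time stands still between calls to the robot, and variables do not carry over. Pictures are saved under pics/ and viewed, and the job is handed in when it is done.

Besides the shell and the picture viewer there is one more tool, called as name(argument=value, ...) on one line, values as JSON. play_rows: Moves the arm, as the interface text tells. Its arguments: {"type":"object","properties":{"commands":{"type":"array","items":{"type":"array","items":{"type":"number"}}},"grip_force":{"type":"number"}},"required":["commands"]}

```bash
mkdir -p pics; python3 - <<'E'
from bench import *
import cv2
print(observe())
for n in ["side","top","wrist"]:
    p=camera_params(n); print(n,p)
    cv2.imwrite(f"pics/{n}0.png",snapshot(n)[:,:,::-1])
E
```

```text
{'clock': 0.0, 'q': array([-7.42318373e+01,  2.81652793e+01,  8.93514526e+01, -2.07740315e-04,
        6.25478650e+01, -6.04892243e+00]), 'dq': array([ 0.02272609,  0.08689832,  0.00608556,  0.02265114, -0.02408539,
       -0.01210886]), 'tau': array([ 5.11127975e-03, -6.18444300e+01, -2.61587834e+01,  1.50153102e-05,
        4.04392427e-03, -2.06008718e-05]), 'ee_pos': array([ 0.23225658, -0.58001809,  0.24940747]), 'ee_rot': array([-1.79935743e+02, -6.62385028e-03,  2.18171773e+01]), 'wrist_force': array([ 0.39415422, -0.67855944, -0.36887063]), 'ft_torque': array([-0.00025241, -0.00409774,  0.02642027]), 'opening': 1.0004760901698917}
side {'intrinsics': array([[582.85952623,   0.        , 325.82635223],
       [  0.        , 582.85952623, 230.98076142],
       [  0.        ,   0.        ,   1.        ]]), 'view': array([[-0.86372386, -0.50381398,  0.01235202,  0.45129417],
       [-0.27338306,  0.44780827, -0.85131044,  0.26816343],
       [ 0.42337077, -0.73867396, -0.52451689,  1.17782277],
       [ 0.        ,  0.        ,  0.        ,  1.        ]])}
top {'intrinsics': array(
[... 228 characters left out ...]
.99533466,  0.004734  , -0.09636651,  0.59859628],
       [ 0.0963037 , -0.01206939, -0.99527882,  1.28721505],
       [ 0.        ,  0.        ,  0.        ,  1.        ]])}
wrist {'intrinsics': array([[413.99539298,   0.        , 321.39743316],
       [  0.        , 413.99539298, 244.05468275],
       [  0.        ,   0.        ,   1.        ]]), 'view': array([[ 3.72305697e-01, -9.28110041e-01, -4.67781981e-04,
        -6.24904773e-01],
       [-8.76803755e-01, -3.51889660e-01,  3.27702370e-01,
        -4.29528359e-02],
       [-3.04308468e-01, -1.21595306e-01, -9.44780894e-01,
         3.80834291e-01],
       [ 0.00000000e+00,  0.00000000e+00,  0.00000000e+00,
         1.00000000e+00]])}
```

View pics/top0.png

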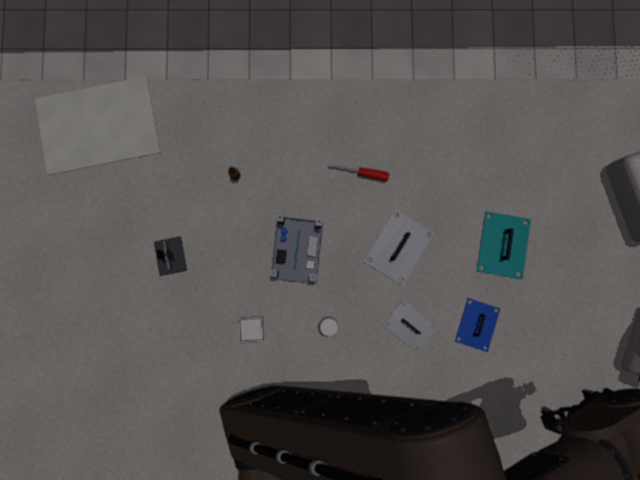

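View pics/side0.png

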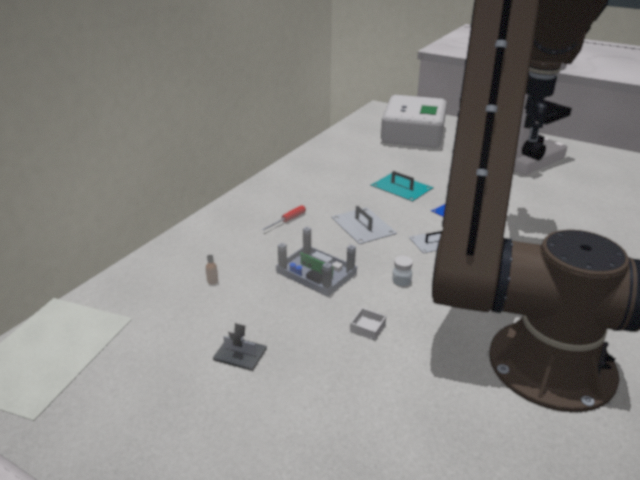

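View pics/wrist0.png

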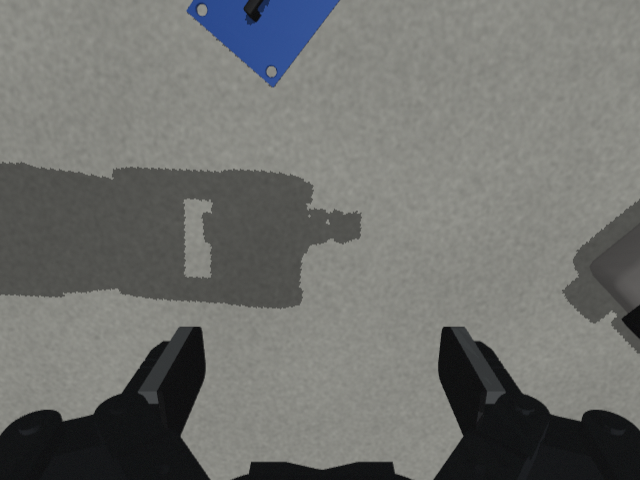

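```bash
cat > h.py <<'E'
import numpy as np, cv2
from bench import *
from scipy.spatial.transform import Rotation as R
def cast(p,uv,z):
    K,V=p["intrinsics"],p["view"]
    d=V[:3,:3].T@np.linalg.solve(K,[uv[0],uv[1],1.]); c=-V[:3,:3].T@V[:3,3]
    return c+d*(z-c[2])/d[2]
def proj(p,X):
    x=p["view"][:3,:3]@np.array(X)+p["view"][:3,3]; u=p["intrinsics"]@x; return u[:2]/u[2]
def snap(n,f):
    p=camera_params(n); im=snapshot(n)[:,:,::-1].copy(); cv2.imwrite(f"pics/{f}.png",im)
    np.save(f"pics/{f}.npy",p,allow_pickle=True); return im,p
def load(f): return cv2.imread(f"pics/{f}.png"),np.load(f"pics/{f}.npy",allow_pickle=True).item()
def plan(tx,ty,tz,yaw,n=None):
    """print tool-frame move to a tool-down target"""
    s=observe(); Rc=R.from_euler('xyz',s["ee_rot"],degrees=True); Rt=R.from_euler('xyz',[180,0,yaw],degrees=True)
    d=Rc.inv().apply(np.array([tx,ty,tz])-s["ee_pos"]); rv=(Rc.inv()*Rt).as_rotvec()
    print("shift tool",np.round(d,4),"rotvec",np.round(rv,4),"pos",np.round(s["ee_pos"],4),np.round(s["ee_rot"],2),s["clock"])
E
python3 - <<'E'
from h import *
p=camera_params("top")
for n,uv,z in [("stand",(170,255),.01),("clip",(166,256),.06),("chassis",(297,250),.0),("cover",(399,246),0),("handle",(400,246),.04)]:
    print(n,np.round(cast(p,uv,z),3))
for n,uv in dict(p0=(279,219),p1=(318,224),p2=(312,280),p3=(274,276)).items(): print(n,np.round(cast(p,uv,.08),3))
for uv in [(396,215),(431,234),(401,282),(368,262)]: print(np.round(cast(p,uv,.004),3))
im=cv2.imread("pics/top0.png")
cv2.imwrite("pics/crop0.png",cv2.resize(im[190:310,140:460],None,fx=2.5,fy=2.5,interpolation=cv2.INTER_CUBIC))
V=p["view"]; w=camera_params("wrist")["view"]; c=-w[:3,:3].T@w[:3,3]; s=observe()
Rt=R.from_euler('xyz',s["ee_rot"],degrees=True)
print("cam in tool",Rt.inv().apply(c-s["ee_pos"]), "fwd",Rt.inv().apply(w[2,:3]))
E
```

```text
stand [0.558 0.3   0.01 ]
clip [0.552 0.296 0.06 ]
chassis [ 0.57  -0.024  0.   ]
cover [ 0.579 -0.288  0.   ]
handle [ 0.576 -0.284  0.04 ]
p0 [0.64  0.018 0.08 ]
p1 [ 0.627 -0.078  0.08 ]
p2 [ 0.491 -0.062  0.08 ]
p3 [0.501 0.029 0.08 ]
[ 0.659 -0.281  0.004]
[ 0.609 -0.371  0.004]
[ 0.486 -0.291  0.004]
[ 0.538 -0.207  0.004]
cam in tool [ 8.46395131e-02  6.50196800e-05 -1.24096895e-01] fwd [-3.27813033e-01  7.17488770e-04  9.44742346e-01]
```

View pics/crop0.png

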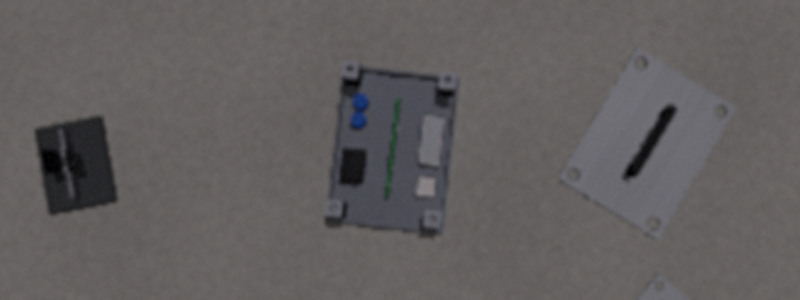

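play_rows(commands=[[0,0,0,0.03,-0.011,0,-1],[0,0,0,0.05,-0.0185,0,-1],[0,0,0,0.05,-0.0185,0,-1],[0,0,0,0.05,-0.0185,0,-1],[0,0,0,0.05,-0.0185,0,-1],[0,0,0,0.05,-0.0185,0,-1],[0,0,0,0.05,-0.0185,0,-1],[0,0,0,0.045,-0.0165,0,-1],[0,0,0.11,0.03,-0.011,0,-1],[0,0,0.11,0,0,0,-1],[0,0,0,0,0,0,-1]])

```text
clock: 1.52
ee_pos: [0.5529, -0.2906, 0.2497]
ee_rot: [-180.0, 0.0, 9.3]
wrist_force: [-0.4, -0.2, -0.3]
opening: 0.999
```

```bash
python3 - <<'E'
from h import *
snap("wrist","w1"); plan(.53,-.03,.25,9)
E
```

```text
shift tool [ 2.000e-02 -2.611e-01 -2.000e-04] rotvec [-0.0002  0.0003  0.0061] pos [ 0.5526 -0.2909  0.2498] [-1.7999e+02  2.0000e-02  9.3500e+00] 1.575
```

View pics/w1.png

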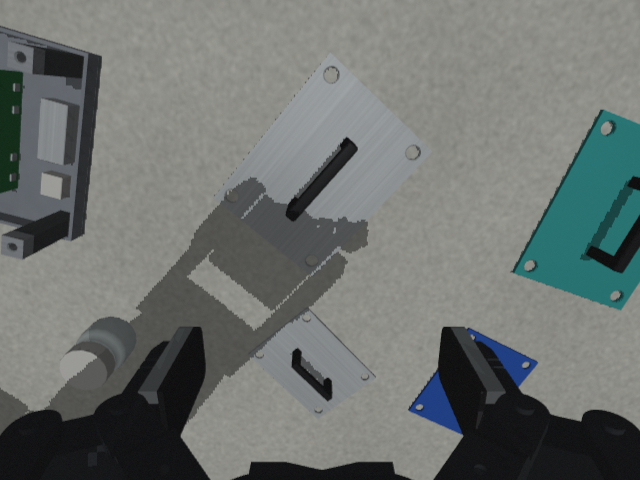

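w1 shows the large grey cover with its holes at about (331,75), (413,152), (232,196) and (312,261). Its handle runs from (350,145) to (292,213). On to the chassis.

play_rows(commands=[[0,0,0,0,-0.03,0,-1],[0,0,0,0.005,-0.05,0,-1],[0,0,0,0.005,-0.06,0,-1],[0,0,0,0.005,-0.06,0,-1],[0,0,0,0.005,-0.04,0,-1],[0,0,0,0,-0.02,0,-1],[0,0,0,0,0,0,-1]])

```text
clock: 2.45
ee_pos: [0.5307, -0.0308, 0.2501]
ee_rot: [180.0, -0.0, 9.3]
wrist_force: [0.3, -0.1, -0.2]
opening: 1.0
```

```bash
python3 - <<'E'
from h import *
snap("wrist","w2"); plan(.53,.29,.25,9)
E
```

```text
shift tool [ 0.0509 -0.3175 -0.    ] rotvec [ 0.0004 -0.0002  0.0049] pos [ 0.5309 -0.0316  0.2501] [ 1.7998e+02 -1.0000e-02  9.2800e+00] 2.5
```

View pics/w2.png

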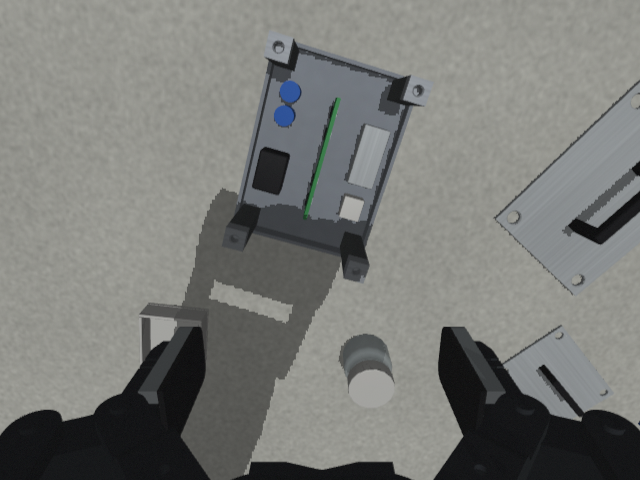

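w2 shows the chassis with pillar holes at (278,47), (418,91), (236,237) and (355,269), and the board's top edge from about (337,100) to (307,214). Next, the stand.

play_rows(commands=[[0,0,0,0.005,-0.03,0,-1],[0,0,0,0.01,-0.05,0,-1],[0,0,0,0.01,-0.06,0,-1],[0,0,0,0.01,-0.06,0,-1],[0,0,0,0.01,-0.06,0,-1],[0,0,0,0.005,-0.04,0,-1],[0,0,0,0,-0.02,0,-1],[0,0,0,0,0,0,-1]])

```text
clock: 3.5
ee_pos: [0.5292, 0.2925, 0.2496]
ee_rot: [180.0, 0.0, 9.2]
wrist_force: [0.3, -0.5, 0.1]
opening: 1.003
```

```bash
python3 - <<'E'
from h import *
snap("wrist","w3"); plan(.53,.29,.25,9)
a,p=load("w2")
H=[cast(p,u,.08)[:2] for u in [(278,47),(418,91),(355,269),(236,237)]]
H=np.array(H);print(np.round(H,4), "c",H.mean(0))
print([np.round(np.linalg.norm(H[i]-H[(i+1)%4]),4) for i in range(4)])
m=cv2.inRange(cv2.cvtColor(a,cv2.COLOR_BGR2HSV),(50,100,60),(75,255,255))
ys,xs=np.nonzero(m);print(len(xs),xs.min(),xs.max(),ys.min(),ys.max())
r=cv2.minAreaRect(np.c_[xs,ys].astype(np.float32));print(r)
B=[cast(p,u,.04)[:2] for u in cv2.boxPoints(r)];print(np.round(B,4),np.mean(B,0))
cv2.imwrite("pics/w2c.png",cv2.resize(a[30:290,220:440],None,fx=2.3,fy=2.3))
E
```

```text
shift tool [ 0.0004  0.0018 -0.0003] rotvec [0.0005 0.0004 0.0035] pos [0.5293 0.2918 0.2497] [1.7997e+02 2.0000e-02 9.2000e+00] 3.55
[[ 0.6419  0.0157]
 [ 0.6307 -0.0799]
 [ 0.4978 -0.0627]
 [ 0.5087  0.03  ]] c [ 0.56977212 -0.02422727]
[np.float64(0.0962), np.float64(0.134), np.float64(0.0933), np.float64(0.1339)]
520 303 340 98 218
((320.8599853515625, 157.96017456054688), (4.562198162078857, 125.2707290649414), 15.875946044921875)
[[ 0.5203 -0.016 ]
 [ 0.6185 -0.0277]
 [ 0.6181 -0.0312]
 [ 0.5199 -0.0198]] [ 0.56920348 -0.02367937]
```

View pics/w3.png

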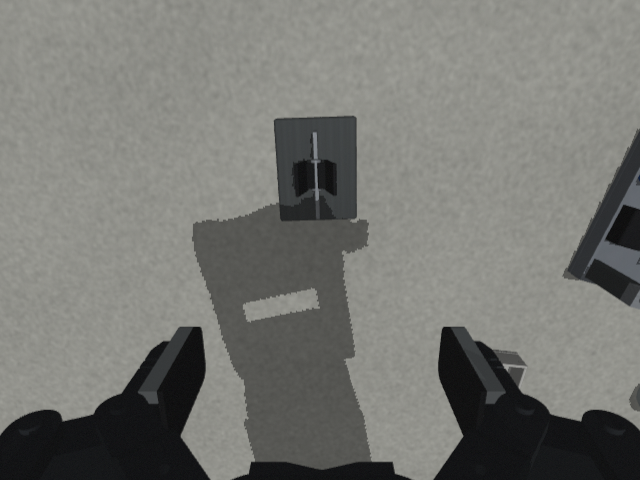

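View pics/w2c.png

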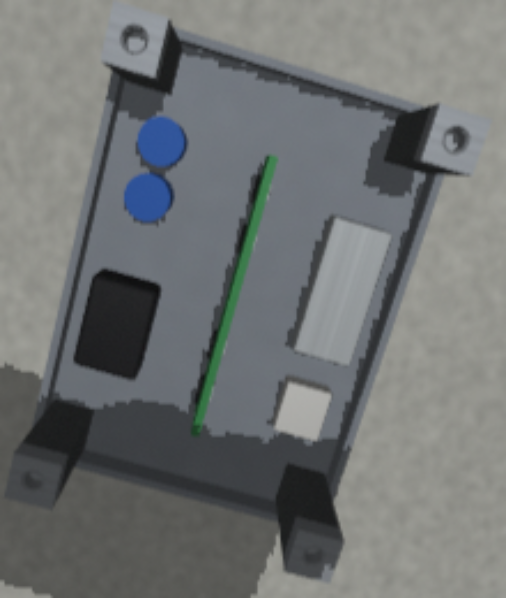

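```bash
python3 - <<'E'
from h import *
a,p=load("w3")
cv2.imwrite("pics/w3c.png",cv2.resize(a[105:230,262:370],None,fx=4.5,fy=4.5,interpolation=cv2.INTER_CUBIC))
E
```

```text
(no output)
```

View pics/w3c.png

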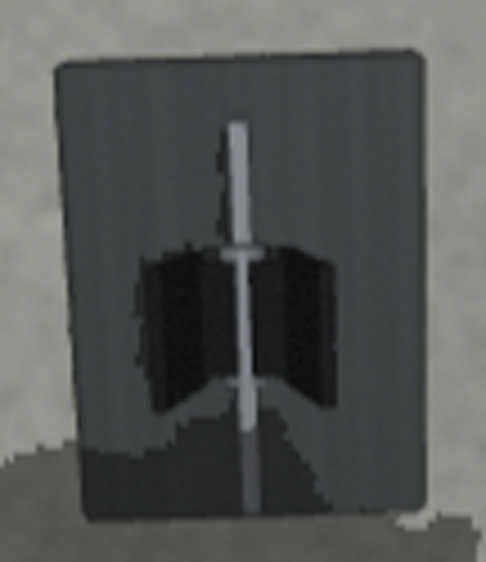

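```bash
python3 - <<'E'
from h import *
a,p=load("w3")
f=lambda u,z: cast(p,(u[0]/4.5+262-.4,u[1]/4.5+105-.4),z)[:2]
A,B=f((237,122),.04),f((250,513),.04);print("blade",A,B,np.linalg.norm(A-B),np.degrees(np.arctan2(*(A-B)[::-1])),(A+B)/2)
A,B=f((242,252),.046),f((243,381),.046);print("barrel",A,B,np.linalg.norm(A-B),np.degrees(np.arctan2(*(A-B)[::-1])),(A+B)/2)
q=[f(u,.069) for u in [(155,262),(335,265),(335,408),(157,411)]];print(np.round(q,4),np.mean(q,0))
P=[f(u,.01) for u in [(58,65),(423,52),(425,510),(87,520)]];print(np.round(P,4),np.mean(P,0))
E
```

```text
blade [0.5891446  0.30753306] [0.52016973 0.29421057] 0.07024970973116923 10.932053245981816 [0.55465717 0.30087181]
barrel [0.56809341 0.30323873] [0.54568375 0.2995036 ] 0.022718804419686267 9.462790474358089 [0.55688858 0.30137116]
[[0.5674 0.3171]
 [0.5716 0.2882]
 [0.5484 0.2842]
 [0.5431 0.3133]] [0.55761491 0.30069479]
[[0.5918 0.3423]
 [0.6051 0.2754]
 [0.5182 0.2583]
 [0.5051 0.3255]] [0.55503199 0.30037225]
```

The clip sits at (0.557, 0.301) with its axis at about 10.5°. The blade length measures 70.2 mm against the 70 mm given, and the arms measure 29 mm across against 31.

play_rows(commands=[[0,0,-0.022,0.01,0,0.02,-1],[0,0,0,0.01,-0.002,0.04,-1],[0,0,0,0.009,-0.0016,0.045,-1],[0,0,0,0,0,0.03,-1],[0,0,0,0,0,0.01,-1],[0,0,0,0,0,0,-1]])

```text
clock: 4.3
ee_pos: [0.5572, 0.3007, 0.1044]
ee_rot: [180.0, 0.0, 10.4]
wrist_force: [-0.6, 0.6, -0.3]
opening: 0.999
```

```bash
python3 - <<'E'
from h import *
snap("wrist","w4"); plan(.557,.301,.06,10.5)
E
```

```text
shift tool [-0.0004 -0.0001  0.0454] rotvec [-0.     -0.0006 -0.0007] pos [0.5574 0.301  0.1054] [-1.800e+02 -4.000e-02  1.046e+01] 4.35
```

View pics/w4.png

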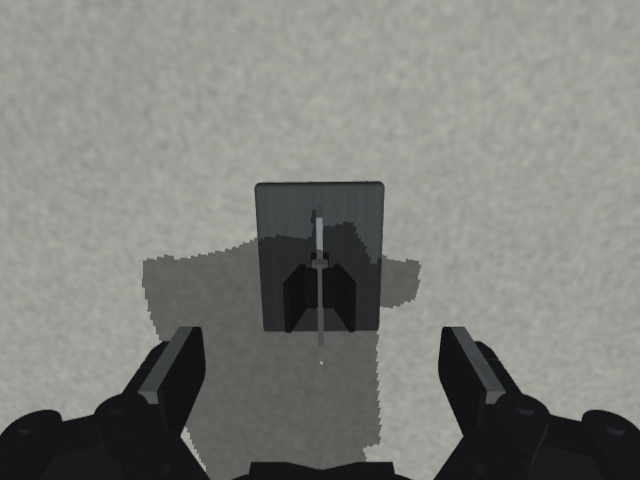

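w4 shows the clip centred between the fingers: arms at 285–355, finger mid-column 322. Descend and squeeze.

play_rows(commands=[[0,0,0,0,0,0.02,-1],[0,0,0,0,0,0.018,-1],[0,0,0,0,0,0.007,-1],[0,0,0,0,0,0,-0.3],[0,0,0,0,0,0,0.2],[0,0,0,0,0,0,0.4],[0,0,0,0,0,0,1],[0,0,0,0,0,0,1],[0,0,0,0,0,0,1],[0,0,0,0,0,0,1],[0,0,0,0,0,0,1],[0,0,0,0,0,0,1]], grip_force=35)

```text
clock: 5.85
ee_pos: [0.5584, 0.3015, 0.0621]
ee_rot: [-180.0, -0.3, 10.5]
wrist_force: [0.8, -3.8, 12.6]
opening: 0.19
```

```bash
python3 - <<'E'
from h import *
snap("wrist","w5"); s=observe(); print(s["opening"]*85,s["wrist_force"],s["ee_pos"])
E
```

```text
15.754588778796997 [ 2.10199846 -3.66352789 12.67499205] [0.55843455 0.30149645 0.0620858 ]
```

View pics/w5.png

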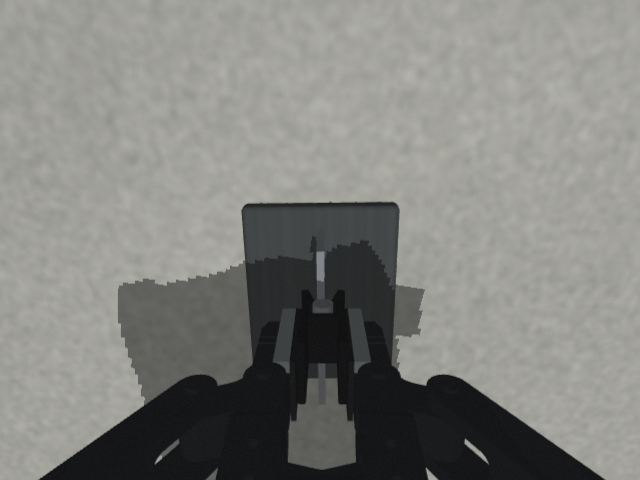

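w5 shows the clip squeezed (arms parallel, opening 16 mm). Lift.

play_rows(commands=[[0,0,0,0,0,-0.005,1],[0,0,0,0,0,-0.015,1],[0,0,0,0,0,-0.03,1],[0,0,0,0,0,-0.03,1],[0,0,0,0,0,-0.02,1],[0,0,0,0,0,0,1],[0,0,0,0,0,0,1]])

```text
clock: 6.78
ee_pos: [0.5565, 0.3013, 0.1594]
ee_rot: [180.0, 0.0, 10.5]
wrist_force: [1.0, 0.3, -0.1]
opening: 0.19
```

```bash
python3 - <<'E'
from h import *
snap("wrist","w6"); s=observe(); print(s["opening"]*85,s["wrist_force"]); plan(.5695,-.024,.16,-6.8)
im,_=snap("side","s6")
cv2.imwrite("pics/s6c.png",cv2.resize(im[230:390,180:340],None,fx=3.5,fy=3.5))
E
```

```text
15.932017048929755 [ 0.65439337 -0.18542071 -1.04786453]
shift tool [-0.0463  0.3222 -0.0007] rotvec [0.0006 0.0013 0.3015] pos [0.5565 0.3012 0.1591] [1.7998e+02 8.0000e-02 1.0470e+01] 6.825
```

View pics/w6.png

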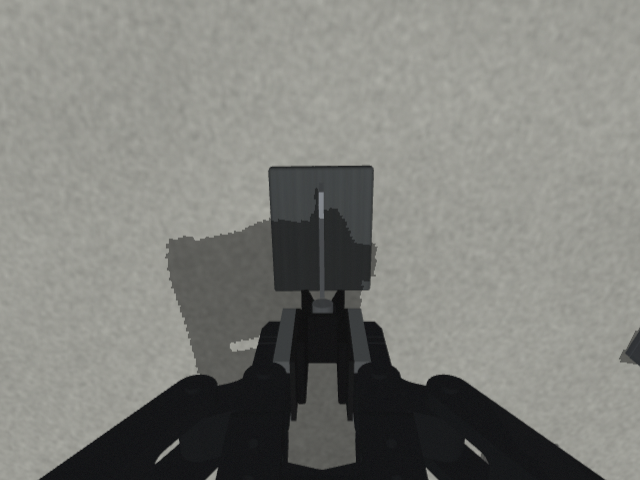

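View pics/s6c.png

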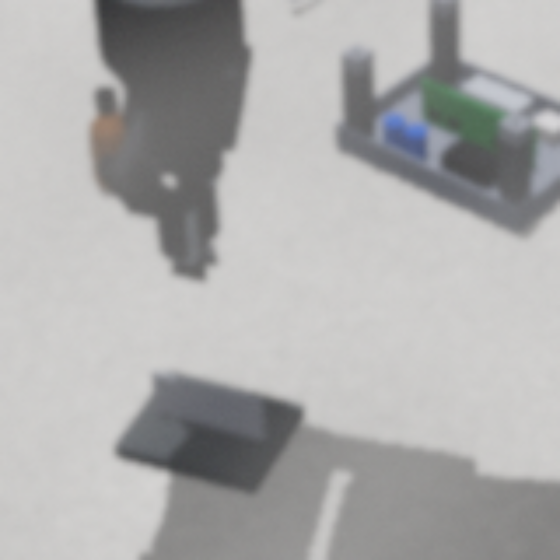

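w6 shows the clip carried in the gripper: jaws at columns 303–344, barrel at (322,305), stand empty. Carry it over the board.

play_rows(commands=[[0,0,0,-0.004,0.03,0,1],[0,0,0,-0.006,0.042,0,1],[0,0,0,-0.008,0.055,0,1],[0,0,0,-0.008,0.055,0,1],[0,0,0,-0.008,0.055,0,1],[0,0,0,-0.006,0.045,0,1],[0,0,0,-0.006,0.03,0,1],[0,0,0.1,0,0.01,0,1],[0,0,0.1,0,0,0,1],[0,0,0.1,0,0,0,1],[0,0,0,0,0,0,1],[0,0,0,0,0,0,1]])

```text
clock: 8.38
ee_pos: [0.5701, -0.0235, 0.1596]
ee_rot: [180.0, 0.0, -6.6]
wrist_force: [0.1, 0.4, 0.6]
opening: 0.192
```

```bash
python3 - <<'E'
from h import *
im,p=snap("wrist","w7"); plan(.5695,-.024,.16,-6.8); print(p["view"]); print([proj(p,(.5695+d*.9930,-.024-d*.1184,.04)) for d in (-.05,0,.02,.05)])
cv2.imwrite("pics/w7c.png",cv2.resize(im[100:400,220:440],None,fx=2,fy=2))
E
```

```text
shift tool [-0.0005  0.0005 -0.0003] rotvec [0.0001 0.0005 0.0033] pos [ 0.5701 -0.0235  0.1597] [ 1.80e+02  3.00e-02 -6.61e+00] 8.425
[[-1.14030090e-01 -9.93477110e-01  6.08950546e-04  4.13410153e-02]
 [-9.38434293e-01  1.07913494e-01  3.28170315e-01  5.24479018e-01]
 [-3.26095410e-01  3.68498305e-02 -9.44618375e-01  4.82495521e-01]
 [ 0.00000000e+00  0.00000000e+00  0.00000000e+00  1.00000000e+00]]
[array([321.47117244, 316.15403258]), array([321.82838614, 244.98106956]), array([321.98432027, 213.91200855]), array([322.23410039, 164.1446246 ])]
```

View pics/w7c.png

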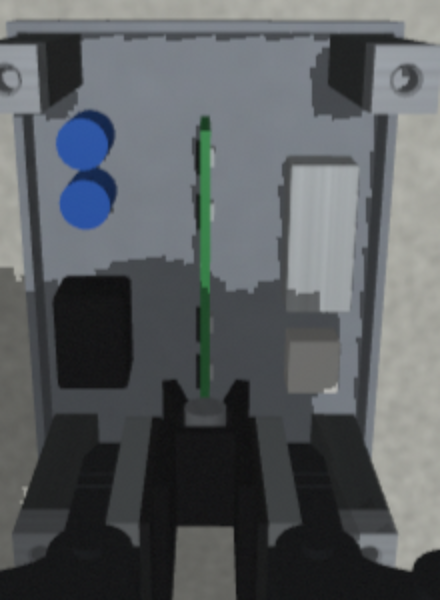

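w7 shows the board's strip at column ~323 and the clip barrel at ~322, so they line up. Descend.

play_rows(commands=[[0,0,0,0.0015,0,0.02,1],[0,0,0,0,0,0.03,1],[0,0,0,0,0,0.02,1],[0,0,0,0,0,0.012,1],[0,0,0,0,0,0.006,1],[0,0,0,0,0,0.004,1],[0,0,0,0,0,0,1]])

```text
clock: 9.3
ee_pos: [0.5718, -0.0238, 0.0682]
ee_rot: [180.0, -0.0, -6.7]
wrist_force: [-0.2, -0.4, -0.8]
opening: 0.192
```

play_rows(commands=[[0,0,0,0,0,0.004,1],[0,0,0,0,0,0.003,1],[0,0,0,0,0,0.002,1],[0,0,0,0,0,0,1]])

```text
clock: 9.8
ee_pos: [0.572, -0.024, 0.0616]
ee_rot: [180.0, -0.1, -6.7]
wrist_force: [-8.9, -0.3, 31.6]
opening: 0.186
```

```bash
python3 - <<'E'
from h import *
im,p=snap("wrist","w8");print(observe()["wrist_force"],observe()["ee_pos"])
cv2.imwrite("pics/w8c.png",cv2.resize(im[140:440,200:440],None,fx=2,fy=2))
im,p=snap("side","s8")
cv2.imwrite("pics/s8c.png",cv2.resize(im[200:310,250:380],None,fx=4,fy=4,interpolation=cv2.INTER_CUBIC))
E
```

```text
[-9.11953961  0.17330128 31.33075556] [ 0.57198168 -0.02396774  0.06162521]
```

View pics/w8c.png

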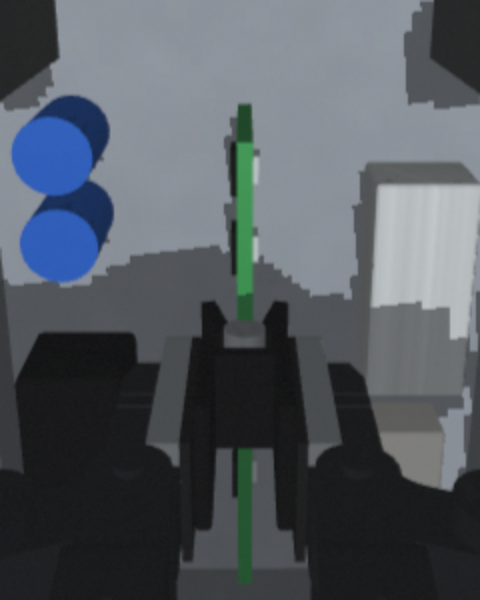

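View pics/s8c.png

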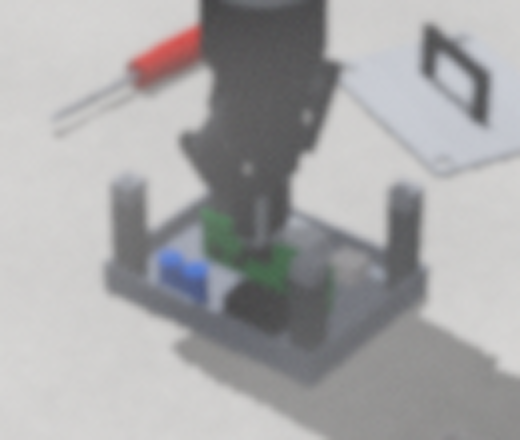

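w8 shows the clip straddling the board. Force rose to 31 N at TCP z = 61.6 mm, so the barrel is on the edge. Open gently.

play_rows(commands=[[0,0,0,0,0,-0.001,0.55],[0,0,0,0,0,0,0.45],[0,0,0,0,0,0,0.35],[0,0,0,0,0,0,0.25],[0,0,0,0,0,0,0.15],[0,0,0,0,0,0,0.05],[0,0,0,0,0,0,-0.1],[0,0,0,0,0,0,-0.2],[0,0,0,0,0,0,-0.2]])

```text
clock: 11.02
ee_pos: [0.5717, -0.0238, 0.06]
ee_rot: [180.0, -0.0, -6.7]
wrist_force: [0.5, 0.6, 0.3]
opening: 0.6
```

```bash
python3 - <<'E'
from h import *
im,p=snap("wrist","w9");print(observe()["wrist_force"],observe()["ee_pos"],observe()["opening"])
cv2.imwrite("pics/w9c.png",cv2.resize(im[140:440,200:440],None,fx=2,fy=2))
E
```

```text
[-0.88475083  0.30434831 -0.00141263] [ 0.57163959 -0.02376243  0.05996201] 0.5999124636682915
```

View pics/w9c.png

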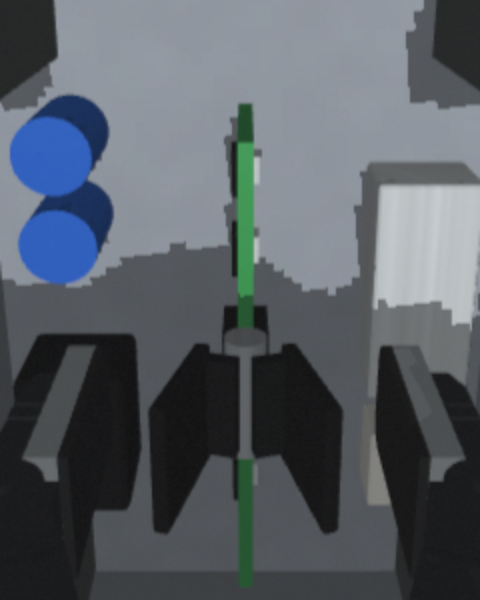

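w9 shows the clip gripping the board with both fingers clear. Rise and check.

play_rows(commands=[[0,0,0,0,0,-0.01,-0.2],[0,0,0,0,0,-0.025,-0.2],[0,0,0,0,0,-0.045,-0.2],[0,0,0,-0.01,0,-0.05,-0.5],[0,0,0,-0.02,0,-0.04,-1],[0,0,0,0,0,-0.02,-1],[0,0,0,0,0,0,-1]])

```text
clock: 11.95
ee_pos: [0.5421, -0.0203, 0.2519]
ee_rot: [180.0, -0.2, -6.7]
wrist_force: [0.6, -0.4, 1.0]
opening: 1.001
```

```bash
python3 - <<'E'
from h import *
im,p=snap("wrist","w10"); plan(.55,-.27,.25,-32)
cv2.imwrite("pics/w10c.png",cv2.resize(im[60:300,210:430],None,fx=2.4,fy=2.4,interpolation=cv2.INTER_CUBIC))
E
```

```text
shift tool [0.0373 0.2471 0.0006] rotvec [-1.000e-04 -1.400e-03  4.414e-01] pos [ 0.5418 -0.0203  0.2505] [ 1.7999e+02 -8.0000e-02 -6.7100e+00] 12.0
```

View pics/w10c.png

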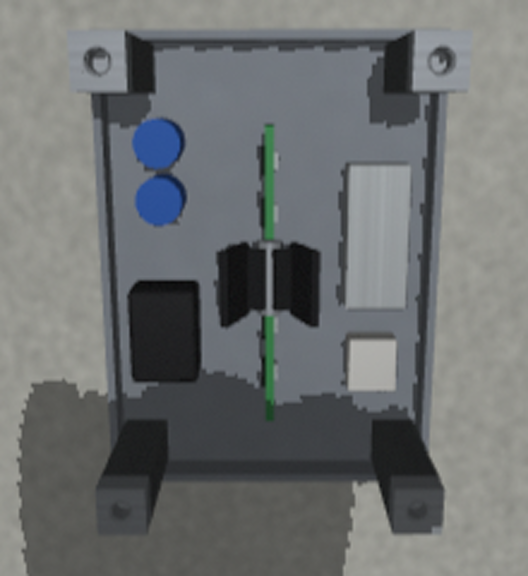

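Clip is on the board at mid-length. Now measure the chassis holes in this view and the cover from w1.

```bash
python3 - <<'E'
from h import *
a,p=load("w10"); 
G=np.array([[68,48],[68,-48],[-68,-48],[-68,48]])/1000
def fit(H):
    H=np.array(H);c=H.mean(0);M=(H-c).T@G; th=np.arctan2(M[1,0]-M[0,1],M[0,0]+M[1,1])
    r=(H-c)-G@np.array([[np.cos(th),np.sin(th)],[-np.sin(th),np.cos(th)]])
    print("c",np.round(c,4),"deg",np.degrees(th).round(2),"res mm",np.round(r*1000,1).tolist())
px=[(98/2.4+210,61/2.4+60),(442/2.4+210,61/2.4+60),(417/2.4+210,508/2.4+60),(122/2.4+210,510/2.4+60)]
fit([cast(p,u,.08)[:2] for u in px])
m=cv2.inRange(cv2.cvtColor(a,cv2.COLOR_BGR2HSV),(50,90,30),(75,255,255));ys,xs=np.nonzero(m);i,j=ys.argmin(),ys.argmax()
f=[(xs[i],ys[i]),(xs[j],ys[j])];B=np.array([cast(p,u,.04)[:2] for u in f]);print("board",f,B.round(4),B.mean(0).round(4))
k=lambda u:cast(p,(u[0]/2.4+210,u[1]/2.4+60),.047)[:2]
print("clip ends",k((268,243)),k((269,316)))
a,p=load("w1"); fit([cast(p,u,.004)[:2] for u in [(331,75),(413,152),(312,261),(232,196)]])
cv2.imwrite("pics/w1c.png",cv2.resize(a[50:290,210:440],None,fx=2.4,fy=2.4,interpolation=cv2.INTER_CUBIC))
E
```

```text
c [ 0.5691 -0.0245] deg -6.62 res mm [[-0.4, -0.1], [-0.5, 0.0], [0.8, 0.4], [0.1, -0.3]]
board [(np.int64(321), np.int64(112)), (np.int64(321), np.int64(234))] [[ 0.6187 -0.0293]
 [ 0.5203 -0.0177]] [ 0.5695 -0.0235]
clip ends [ 0.58208651 -0.02550646] [ 0.55796165 -0.02302733]
c [ 0.5745 -0.2868] deg -31.76 res mm [[-0.3, 0.1], [0.1, 0.0], [-0.1, -0.0], [0.3, -0.1]]
```

View pics/w1c.png

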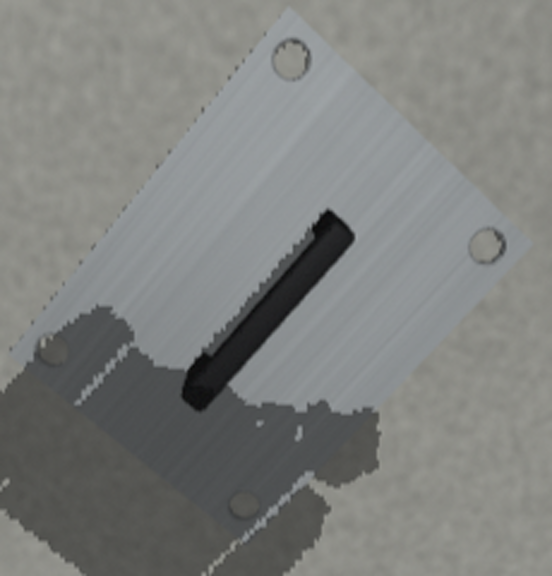

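The cover is at (0.5745, −0.2868), −31.8°, with 0.3 mm fit residuals. The chassis is at (0.5692, −0.0243), −6.7°. Go above the handle.

play_rows(commands=[[0,0,0,0.007,0.03,0,-1],[0,0,0,0.012,0.05,0,-1],[0,0,0,0.014,0.057,0,-1],[0,0,0,0.014,0.057,0,-1],[0,0,0,0.011,0.045,0,-1],[0,0,0.146,0.0056,0.022,0.01,-1],[0,0,0.146,0,0,0.03,-1],[0,0,0.146,0,0,0.04,-1],[0,0,0,0,0,0.04,-1],[0,0,0,0,0,0.01,-1],[0,0,0,0,0,0,-1]])

```text
clock: 13.38
ee_pos: [0.5745, -0.2869, 0.1195]
ee_rot: [180.0, 0.1, -31.8]
wrist_force: [0.1, 0.0, 0.4]
opening: 1.002
```

```bash
python3 - <<'E'
from h import *
im,p=snap("wrist","w11"); plan(.5745,-.2868,.039,-31.8)
E
```

```text
shift tool [-0.0005 -0.0001  0.0816] rotvec [ 0.0001 -0.0006  0.    ] pos [ 0.5749 -0.2871  0.1206] [ 1.80e+02 -3.00e-02 -3.18e+01] 13.425
```

View pics/w11.png

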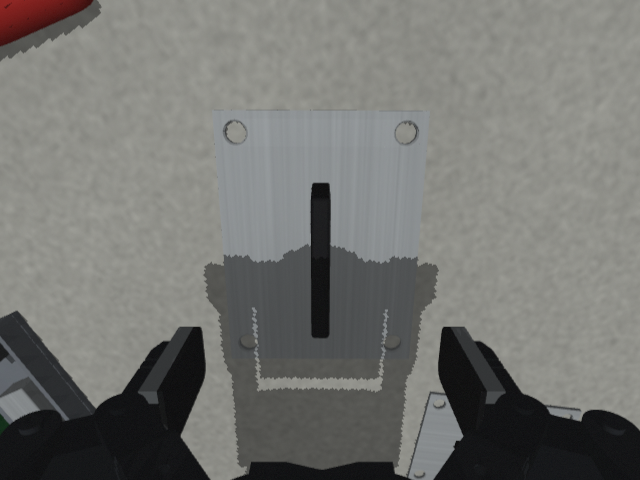

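w11 shows the handle vertical at column 320, midway between the fingers (322). Descend and grip.

play_rows(commands=[[0,0,0,0,0,0.02,-1],[0,0,0,0,0,0.03,-1],[0,0,0,0,0,0.02,-1],[0,0,0,0,0,0.011,-1],[0,0,0,0,0,0,-0.4],[0,0,0,0,0,0,0.2],[0,0,0,0,0,0,0.6],[0,0,0,0,0,0,1],[0,0,0,0,0,0,1],[0,0,0,0,0,0,1],[0,0,0,0,0,0,1],[0,0,0,0,0,0,1]], grip_force=80)

```text
clock: 14.92
ee_pos: [0.5747, -0.2871, 0.0397]
ee_rot: [180.0, -0.1, -31.8]
wrist_force: [-1.6, 1.1, 6.7]
opening: 0.099
```

play_rows(commands=[[0,0,0,0,0,-0.005,1],[0,0,0,0,0,-0.015,1],[0,0,0,0,0,-0.03,1],[0,0,0,0,0,-0.04,1],[0,0,0,0,0,-0.04,1],[0,0,0,0,0,-0.03,1],[0,0,0,0,0,-0.01,1],[0,0,0,0,0,0,1],[0,0,0,0,0,0,1]])

```text
clock: 16.05
ee_pos: [0.5741, -0.2866, 0.2076]
ee_rot: [180.0, 0.1, -31.8]
wrist_force: [-0.0, 0.0, -3.4]
opening: 0.097
```

```bash
python3 - <<'E'
from h import *
im,p=snap("wrist","w12"); plan(.5692,-.0243,.21,-6.7); s=observe();print(s["opening"]*85,s["wrist_force"],s["ft_torque"])
E
```

```text
shift tool [-0.1425 -0.2204 -0.0021] rotvec [-0.0005  0.0022 -0.4383] pos [ 0.5741 -0.2867  0.2076] [ 1.800e+02  1.300e-01 -3.181e+01] 16.1
7.9815723428953085 [ 0.43643005  0.58829112 -3.80901622] [-0.00888134  0.01657778 -0.03877864]
```

View pics/w12.png

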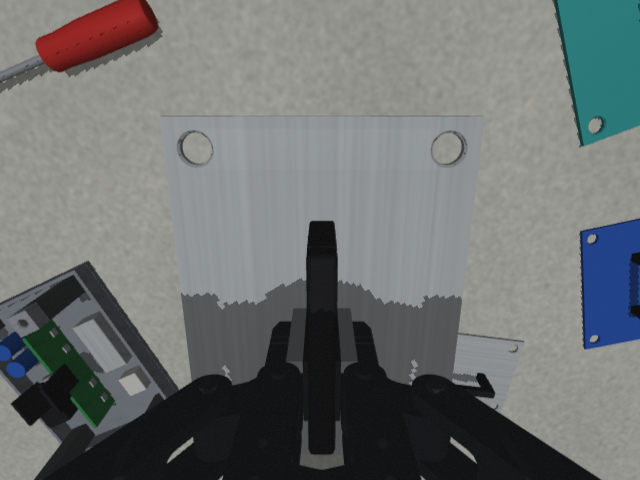

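w12 shows the cover held, with its far holes at (195,148) and (449,148). Measure how it sits in the hand, then carry it.

```bash
python3 - <<'E'
from h import *
im,p=load("w12"); g=cv2.cvtColor(im,cv2.COLOR_BGR2GRAY)
s=observe(); Rt=R.from_euler('xyz',s["ee_rot"],degrees=True)
def ell(c):
    x,y=c; sub=cv2.cvtColor(im,cv2.COLOR_BGR2HSV)[y-25:y+25,x-25:x+25]
    return sub
for z in (-.033,-.035,-.037):
    h=[Rt.inv().apply(cast(p,u,s["ee_pos"][2]+z)-s["ee_pos"]) for u in [(195.5,148),(449,148)]]
    print(z,np.round(h,4),np.linalg.norm(h[0]-h[1]))
E
```

```text
-0.033 [[ 0.0679 -0.0467  0.0328]
 [ 0.068   0.0475  0.0328]] 0.09416827573210892
-0.035 [[ 0.0677 -0.0472  0.0348]
 [ 0.0678  0.0481  0.0348]] 0.09536818873276741
-0.037 [[ 0.0675 -0.0478  0.0368]
 [ 0.0676  0.0487  0.0368]] 0.096568101733426
```

play_rows(commands=[[0,0,0,-0.012,-0.018,0,1],[0,0,0,-0.022,-0.034,0,1],[0,0,0,-0.03,-0.046,0,1],[0,0,0,-0.03,-0.046,0,1],[0,0,0,-0.025,-0.04,0,1],[0,0,0,-0.015,-0.024,0,1],[0,0,-0.06,-0.0085,-0.0124,0,1],[0,0,-0.1,0,0,0,1],[0,0,-0.1,0,0,0,1],[0,0,-0.1,0,0,0,1],[0,0,-0.078,0,0,0,1],[0,0,0,0,0,0,1],[0,0,0,0,0,0,1]])

```text
clock: 17.73
ee_pos: [0.5695, -0.0246, 0.2088]
ee_rot: [180.0, 0.0, -6.8]
wrist_force: [-0.3, -0.2, -3.6]
opening: 0.1
```

```bash
python3 - <<'E'
from h import *
im,p=snap("wrist","w13"); plan(.5692,-.0243,.134,-6.7); s=observe();print(s["opening"]*85,s["wrist_force"],s["ft_torque"])
E
```

```text
shift tool [-0.0003 -0.0002  0.0749] rotvec [ 0.0001  0.0002 -0.0012] pos [ 0.5695 -0.0246  0.2089] [ 1.80e+02  1.00e-02 -6.77e+00] 17.775
8.361495618206453 [ 0.53634061 -0.10762877 -3.35466341] [-0.02712736 -0.03257938  0.03161462]
```

View pics/w13.png

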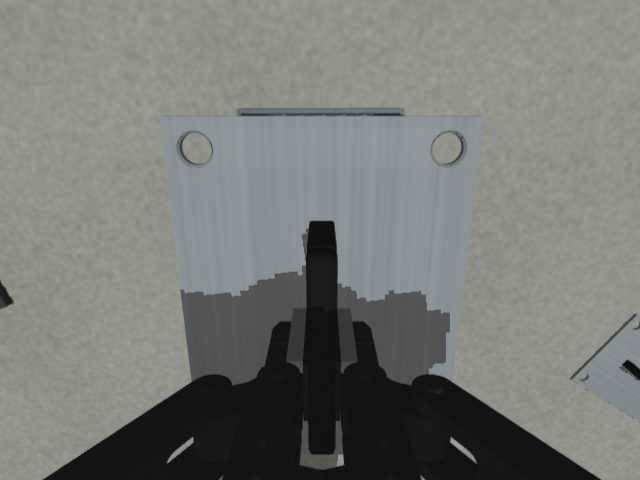

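play_rows(commands=[[0,0,0,0,0,0.015,1],[0,0,0,-0.0003,-0.0003,0.025,1],[0,0,0,0,0,0.02,1],[0,0,0,0,0,0.01,1],[0,0,0,0,0,0.005,1],[0,0,0,0,0,0,1],[0,0,0,0,0,0,1],[0,0,0,0,0,0,1]])

```text
clock: 18.77
ee_pos: [0.5695, -0.0242, 0.1345]
ee_rot: [180.0, -0.1, -6.7]
wrist_force: [-0.5, -0.3, -3.4]
opening: 0.096
```

```bash
python3 - <<'E'
from h import *
im,p=snap("wrist","w14"); plan(.5692,-.0243,.134,-6.7)
a=cv2.resize(im[110:190,150:240],None,fx=5,fy=5,interpolation=cv2.INTER_CUBIC);b=cv2.resize(im[110:190,405:495],None,fx=5,fy=5,interpolation=cv2.INTER_CUBIC)
cv2.imwrite("pics/w14c.png",cv2.resize(np.hstack([a,b]),(800,356)))
im,p=snap("side","s14"); cv2.imwrite("pics/s14c.png",cv2.resize(im[180:320,240:400],None,fx=4,fy=4,interpolation=cv2.INTER_CUBIC))
im,p=snap("top","t14"); cv2.imwrite("pics/t14c.png",cv2.resize(im[200:300,240:360],None,fx=5,fy=5,interpolation=cv2.INTER_CUBIC))
E
```

```text
shift tool [-0.0003  0.0001  0.0004] rotvec [ 0.0001 -0.0008 -0.0003] pos [ 0.5695 -0.0242  0.1344] [ 1.7999e+02 -5.0000e-02 -6.7200e+00] 18.825
```

View pics/w14c.png

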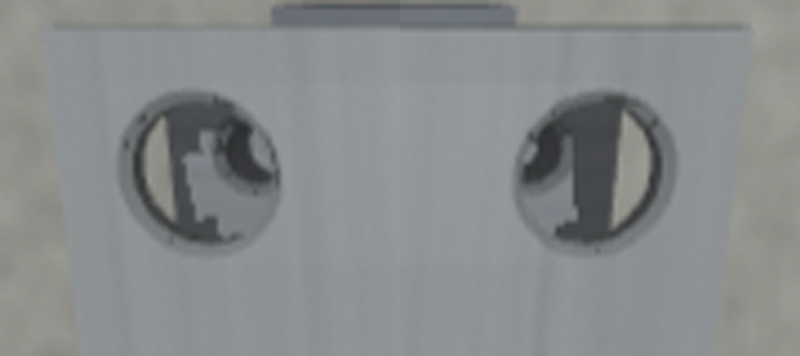

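View pics/s14c.png

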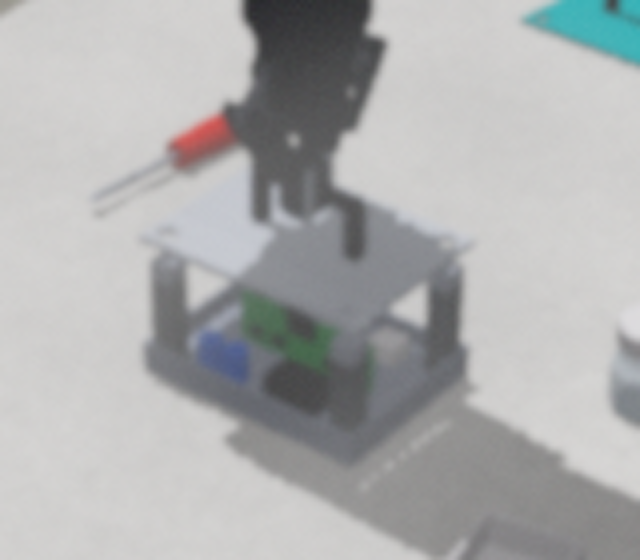

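View pics/t14c.png

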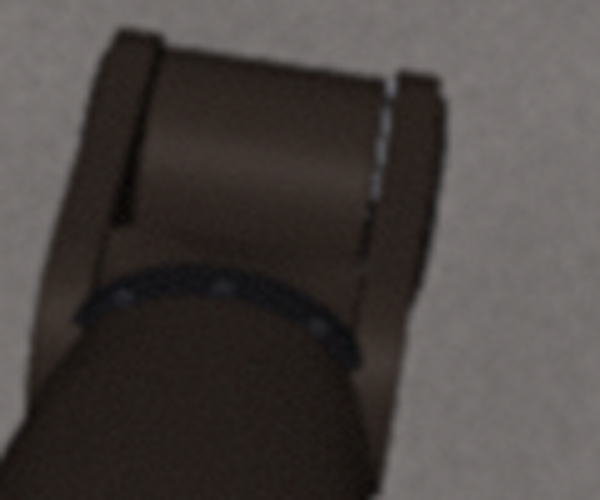

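```bash
python3 - <<'E'
from h import *
im,p=load("w14"); s=observe(); Rt=R.from_euler('xyz',s["ee_rot"],degrees=True); t=s["ee_pos"]
f=lambda u,z:np.round(Rt.inv().apply(cast(p,u,z)-t)*1000,1)
print("cover",f((194.6,149),t[2]-.035),f((449,149),t[2]-.035))
print("chassis",f((206.8,144.3),.08),f((434.7,144.2),.08))
E
```

```text
cover [ 67.5 -47.7  35. ] [67.5 48.3 35. ]
chassis [ 67.3 -48.1  54.3] [67.4 47.9 54.3]
```

```bash
python3 - <<'E'
from h import *
im,_=load("w14")
cv2.imwrite("pics/w14d.png",np.hstack([cv2.resize(im[125:172,175:222],(390,390),interpolation=cv2.INTER_NEAREST),cv2.resize(im[125:172,420:467],(390,390),interpolation=cv2.INTER_NEAREST)]))
E
```

```text
(no output)
```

View pics/w14d.png

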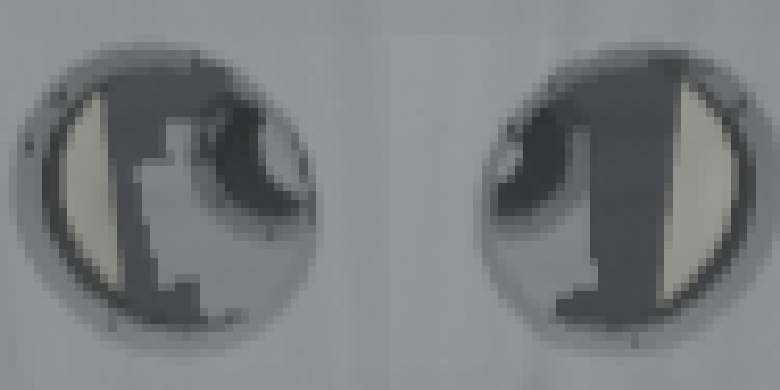

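```bash
python3 - <<'E'
from h import *
s=observe();print(s["clock"],s["ee_pos"],s["ee_rot"],s["wrist_force"],s["opening"],np.abs(s["dq"]).max())
print(hand_in())
E
```

```text
18.925 [ 0.56941395 -0.02417018  0.13426667] [ 1.79994882e+02 -3.03259403e-02 -6.71504156e+00] [ 0.1794936   0.02266206 -3.54947507] 0.09410553590360263 0.20840818167722638
the job is handed in; nothing more can be done
None
```

The clip is on the board and let go, and I handed the job in at 18.9 s with the arm still holding the cover above the four pillars.

- **Clip:** I pushed it down until its barrel met the board's top edge at about 31 N, then opened the gripper and backed off. A picture afterwards showed it gripping at mid-length, within about 1 mm of the middle.
- **Cover hold:** I gripped the handle of the larger grey cover at 80 N and brought it over the chassis. From the arm's pose, its underside is about 15 mm above the pillar tops, and the tool is within 0.1° of level.
- **Hole alignment:** Through the two far cover holes, the wrist camera put each threaded hole within about 0.5 mm of centre. I could not see the two near holes in that last view. For those I am relying on the earlier four-hole fits, which had residuals of up to 0.3 mm on the cover and about 0.9 mm on the chassis.
- **Level check:** There was no separate measurement of level beyond the tool's own orientation and the 96 mm hole spacing at the far end. The side view looked consistent with it.
- **Other things on the bench:** The planned paths stayed clear of them. The wrist force was about 3.5 N at the end, which is only the cover's weight and part of the noise. I did not measure their positions again before handing in.

No check failed. The top camera's last picture was blocked by the arm, so it gave nothing useful.

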